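# Put the torch and the glasses tube back in their spring clips

## Robot

A 6-joint arm with a two-finger parallel gripper is mounted at the origin on the work surface. World frame = base frame: x ahead of the robot, y to its left, z up, the work surface at z = 0. Lengths are in m, angles in rad, forces in N, time in s.
With the tool pointing down it reaches from about 0.325 to 0.85 m from the base axis. Payload 4.4 kg.
Tool frame: the origin (TCP) lies at the very end of the fingers, on their centre line; the grasp point (between the pads) lies 19 mm behind it; z points along the fingers, y is the line along which they close (so a half turn about z gives the same grasp; the last joint's range is limited). The gripper opens to 94 mm and grips with 3 to 60 N. Pads are 16 mm wide; open, the fingers measure 119 mm over their backs; the gripper's body (75 mm by 177 mm) begins 78 mm behind the grasp point.
Start: joints at [0.969, 0.207, 1.542, -0, 1.393, -0.15], TCP at [0.251, 0.517, 0.205] pointing down, gripper open.
Joint ranges: [-2.73, 2.73], [-0.86, 2.22], [0.23, 2.46], [-1.11, 4.25], [0.08, 2.63], [-2.82, 2.82]. Speed limits (rad/s): [2.79, 2.79, 3.14, 3.14, 3.14, 3.14].

## Interface

Orientations are given as [roll, pitch, yaw] about the fixed x, y, z axes, in that order (R = Rz(yaw) Ry(pitch) Rx(roll)).
In Python, from rig import observe, camera, camera_info, job_done gives the robot as it stands. The module is installed in compiled form; this text tells all that it offers.
- The arm moves only by the shell command python3 -m jog 'ROWS' [FORCE]. ROWS is JSON, a list of rows, each an object with "grip": the opening, from -1 (shut) to 1 (fully open), so that 0 is half open; "offset": the shift along the world's x, y, z in m, a list of three; "delta_rot": the turn, a rotation vector about the world's x, y, z in rad, a list of three. A call has 1 to 8 rows; each row is the pose to reach, as a shift and turn from the pose commanded when the call began; what a row does not reach only later rows make up. A row lasts 1/10 s, in which the tool goes at most 50 mm and 8.59 degrees, less where a joint would pass 70% of its speed; a pose out of reach is approached as far as the arm can. A call with a gripper value outside its range is refused whole. The fingers move at their own pace and stop on an object; FORCE is the grip in N (left out, the last holds). Time passes only in rows, so rows that repeat a pose let the fingers close. It gives the time, the measured TCP pose, the force, the opening and the grip force at its end, in the units of the state.
- observe(): the state, without advancing time (a new reading comes with each control period).
- camera(name): name is "scene" or "top" or "wrist"; returns (picture, depth): 480x640x3 uint8, red, green, blue; 480x640 float32, m along the optical axis (not along the pixel's ray), 0 where there is no reading.
- camera_info(name): a dict with "camera_matrix" (3x3 intrinsics, pixels), "position" and "attitude" of the camera in the world. Camera axes: x right, y down, z forward; pixel columns grow to the right and rows downward; lengths in m; the calibration is good to about 2 mm. A picture is of the moment at which its call begins: read the wrist's pose just before it. camera_info takes no time and is no camera call; for the wrist camera it gives the pose at the moment of the call.
- job_done(): hands the job in; it is judged then, once.
The state is a dict: "t": time; "joint_positions": joint angles; "dq": joint speeds; "joint_efforts": joint torques, N m; "tcp_pos": TCP position; "orientation": TCP orientation; "force": force on the tool from outside, world axes, zero at the start; "torque": the same for the moment, N m; "finger_gap": finger opening in m; "gripper_force": force on a finger pad.
Only numpy, scipy, OpenCV 4.12 (cv2) and the standard library are available. Lean on these libraries where they do the work, as an engineer would, in place of code of your own. Each camera call takes 0.05 s, during which the arm holds its last target. There are 200 camera calls.

## Task

Snap the black torch into the yellow clip pair and the blue glasses tube into the aluminium clip pair on the sloping rack of the drop shelf, each pressed fully home under both pairs of jaws, with the torch's lens end and the tube's white-capped end uppermost. Leave the key bowl, the fob and the pen cup where they are.

Things in the scene. Friction and masses are not known exactly. Their poses are not given: they have to be found in the camera images.
- torch: Black torch, 138 mm long, about 110 g. Origin on the axis of the round barrel (22 mm diameter, bare for 48 mm either side of it); x runs along the axis to the yellow lens. Hexagonal collars 34 mm across flats: lens head from x = +48 to +72 mm (red band before it), tail x = -66 to -48. Starts lying on the oak leaf (top 12 mm above the work surface), axis 17 mm above the leaf, lens away from the robot, yaw within 0.5 rad.
- case: Slim reading-glasses tube, sizes and mass as the torch: blue barrel and tail, white hexagonal cap at x = +48 to +72 mm. Origin on the axis of the round barrel (22 mm diameter, bare for 48 mm either side of it); x runs along the axis to the white cap. Starts lying on the leaf like the torch, white cap away from the robot, yaw within 0.5 rad; torch and tube may be on either side.
- torch_head (a point): Centre of the torch's lens face, 72 mm along +x from its origin.
- case_head (a point): Centre of the end face of the tube's white cap, 72 mm along +x from its origin.
- clip_yellow: Yellow station for the torch, fixed on the rack, its two jaw pairs at x = -32 and +32 mm. Origin: where the middle of a fully seated barrel's axis lies, about 107 mm above the work surface. x points up the slope along the barrel, away from the robot, 25 degrees above level; z points out of the clip, 25 degrees from vertical, towards the robot: items go in along -z.
- clip_alu: Aluminium station for the glasses tube; sizes, frame and springs as the yellow one. The two stand 100 mm apart side by side, in either order; the rack is turned up to 0.25 rad. On both, the free gap for fingers between the jaw pairs is 54 mm along x, and there the backing board lies 38 mm below the barrel's axis.
- yellow_upper (a point): Middle of the yellow upper jaw pair, at lip height, 8 mm above the seated barrel's axis and 32 mm up the slope from the clip's origin. Each jaw is 10 mm wide along the barrel; flared lead-ins reach 18 mm above the axis and 19 mm to each side. Lips are 16 mm apart at rest and spring open about 3 mm each to let the barrel in; the whole item needs about 8 to 15 N to snap in.
- alu_upper (a point): Middle of the aluminium upper jaw pair, at lip height, 8 mm above the seated barrel's axis and 32 mm up the slope from the clip's origin. Once in, the barrel rests on saddles 11 mm below its axis, held by the lips; the collars stop it from sliding more than 11 mm along x.
- bowl: Stainless steel key bowl, 110 mm across, 45 mm high, loose on the shelf floor to the left of the rack; origin under its centre.
- pen_cup: White ceramic pen cup, 76 mm across, 95 mm high, loose on the shelf floor to the right of the rack; origin under its centre.
- fob: Black plastic key fob, 62 x 34 x 13 mm, loose on the leaf between the torch and the tube; origin under its centre.
There are look-alikes about, which are no part of the job. Leave any pink look-alike of the case alone.

How it is judged:
At the end, for the whole second after the job is handed in: The torch lies in the yellow station and the glasses tube in the aluminium one, each with its barrel's middle within 14 mm of the station's origin along the barrel, 3 mm sideways and 3.5 mm in depth, within 0.06 rad of the station's x axis, lens or white cap up the slope, and at rest (x of torch in the frame of clip_yellow between -0.014 and 0.014 m and y of torch in the frame of clip_yellow between -0.003 and 0.003 m and z of torch in the frame of clip_yellow between -0.0035 and 0.0035 m and angle between the x axis of torch and the x axis of clip_yellow, either way round below 0.06 rad and x of torch_head in the frame of clip_yellow above 0.04 m and linear speed of each of torch, case below 0.02 m/s and angular speed of each of torch, case below 0.2 rad/s and x of case in the frame of clip_alu between -0.014 and 0.014 m and y of case in the frame of clip_alu between -0.003 and 0.003 m and z of case in the frame of clip_alu between -0.0035 and 0.0035 m and angle between the x axis of case and the x axis of clip_alu, either way round below 0.06 rad and x of case_head in the frame of clip_alu above 0.04 m); the robot touches nothing.
It fails at once if the key bowl is displaced by more than 25 mm (distance of bowl from where it was at the start of the episode above 0.025 m).
It fails at once if the pen cup is displaced by more than 25 mm (distance of pen_cup from where it was at the start of the episode above 0.025 m).
It fails at once if the pen cup is tipped (angle between pen_cup's own z axis and vertical above 0.35 rad).
It fails at once if the fob is displaced by more than 25 mm (distance of fob from where it was at the start of the episode above 0.025 m).
It also fails if it takes over 56 s, if anything falls off the work surface, if the arm or the gripper's body presses on something with over 40 N, if the wrist force passes 120 N, or if a joint passes its speed limit or range.

## Working session

There is one attempt and no reset: what is moved stays moved. The work goes in short steps, Python scripts to look and compute and a shell command to move; the robot and the scene stay as the last step left them, time stands still between calls to the robot, and variables do not carry over. Pictures are saved under pics/ and viewed, at most 10 in all, crops included, and the job is handed in when it is done.

```bash
mkdir -p pics
cat > h.py <<'E'
import numpy as np,cv2
from rig import observe,camera,camera_info,job_done
from scipy.spatial.transform import Rotation as R
def cam(n):
    i=camera_info(n); a=np.array(i["attitude"],float)
    M=a if a.shape==(3,3) else R.from_euler('xyz',a).as_matrix()
    return np.array(i["camera_matrix"]),np.array(i["position"]),M
def pts(n,d):
    K,p,M=cam(n); v,u=np.mgrid[:480,:640]
    c=np.stack([(u-K[0,2])/K[0,0]*d,(v-K[1,2])/K[1,1]*d,d],-1)
    return c@M.T+p
E
python3 - <<'E'
from h import *
print(observe())
for n in("scene","top"):
    print(camera_info(n))
    im,d=camera(n); cv2.imwrite(f"pics/{n}0.png",im[...,::-1]); np.savez(f"{n}0.npz",im=im,d=d,P=pts(n,d))
E
```

```text
{'t': 0.0, 'joint_positions': array([ 9.68504653e-01,  2.07424943e-01,  1.54294431e+00, -2.65720530e-05,
        1.39351554e+00, -1.50500941e-01]), 'dq': array([-0.00072372, -0.00013042,  0.00069157,  0.00054628, -0.0004934 ,
        0.00116824]), 'joint_efforts': array([ 1.38777075e-03, -3.70877481e+01, -2.81420678e+01,  6.99850428e-02,
        3.59657686e-02, -1.71952533e-04]), 'tcp_pos': array([0.2505836 , 0.51661978, 0.2042926 ]), 'orientation': array([-3.13932251e+00, -3.17818581e-04,  2.68980628e+00]), 'force': array([ 0.84657655, -1.14477615, -0.14564179]), 'torque': array([ 0.025215  , -0.00756806,  0.01929953]), 'gripper_force': 0.0, 'finger_gap': 0.09410074867142941}
{'camera_matrix': array([[451.90266446,   0.        , 325.66460459],
       [  0.        , 451.90266446, 234.01335067],
       [  0.        ,   0.        ,   1.        ]]), 'position': array([ 1.38056191, -0.4098445 ,  0.69997827]), 'attitude': array([-2.18295447,  0.02082484,  1.22696977])}
{'camera_matrix': array([[611.82099243,   0.        , 314.5347397 ],
       [  0.        , 611.82099243, 245.32652549],
       [  0.        ,   0.        ,   1.        ]]), 'position': array([ 0.35113647, -0.12017356,  1.5030494 ]), 'attitude': array([-3.00188086,  0.01172633, -1.56865431])}
```

View pics/top0.png

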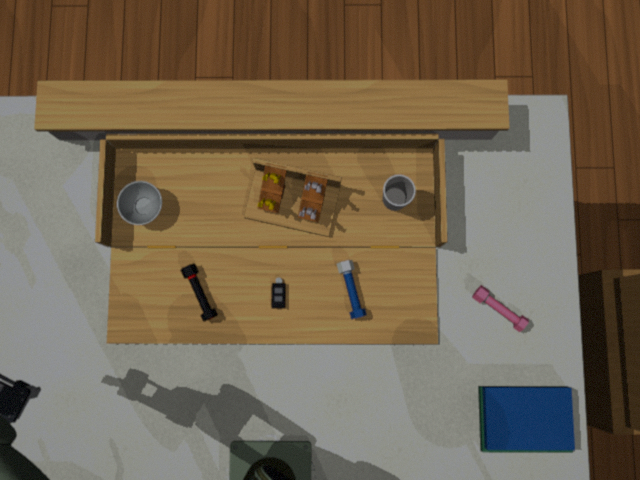

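View pics/scene0.png

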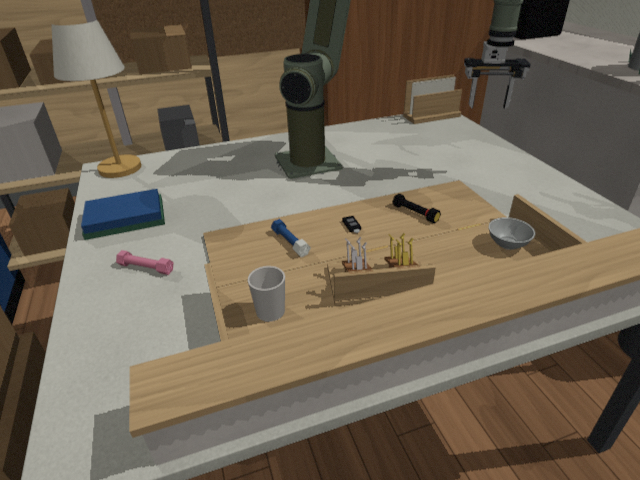

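Top view: the torch runs (188,270)–(209,315) with its red band and lens at the top. The tube runs (346,267)–(358,315) with its white cap at the top. Look-alikes are the pink one at (500,308), the blue book at (527,418) and the fob at (279,293). The yellow clips are at about (271,190) and the aluminium ones at about (312,200), on a turned rack. An upper shelf board spans rows 80–130.

```bash
cat >> h.py <<'E'
def ray(n,uv,z):
    K,p,M=cam(n); d=M@np.linalg.solve(K,[uv[0],uv[1],1.]); return p+d*(z-p[2])/d[2]
E
python3 - <<'E'
from h import *
f=np.load("top0.npz"); im,d,P=f["im"],f["d"],f["P"]
hsv=cv2.cvtColor(im,cv2.COLOR_RGB2HSV)
def box(m,r):
    o=np.zeros(m.shape,bool); a,b,c,e=r; o[b:e,a:c]=m[b:e,a:c]; return o
def axis(name,m,z):
    v,u=np.nonzero(m); q=np.array([ray("top",(a,b),z)[:2] for a,b in zip(u,v)])
    (c,s,a)=cv2.minAreaRect(q.astype(np.float32)*1000)
    w,V=np.linalg.eigh(np.cov(q.T)); ax=V[:,1]*np.sign(V[0,1])
    pr=(q-q.mean(0))@ax
    print(name,len(u),"mean",q.mean(0).round(4),"rect",np.round(c,1),np.round(s,1),"yaw",np.arctan2(ax[1],ax[0]).round(3),"ends",pr.min().round(4),pr.max().round(4), "z",np.median(P[...,2][m]).round(4),np.percentile(P[...,2][m],95).round(4))
V=hsv[...,2];H=hsv[...,0];S=hsv[...,1]
# height-based masks on leaf
Z=P[...,2]
axis("torch h",box((Z>.024)&(d>0),(165,255,235,330)),.029)
axis("case h",box((Z>.024)&(d>0),(325,252,385,330)),.029)
axis("torch c",box((V<75)|(((H<8)|(H>172))&(S>150)),(175,258,225,325)),.029)
axis("case c",box(((H>95)&(H<130)&(S>90))|((S<50)&(V>120)),(330,255,375,325)),.029)
axis("fob",box(V<75,(265,272,295,312)),.02)
axis("yel",box((H>22)&(H<35)&(S>170),(240,155,300,225)),.11)
axis("alu",box((S<60)&(V>110),(290,165,335,235)),.11)
for n,(u,v) in dict(leaf=(240,300),floor=(200,180),shelf=(270,105),back=(300,143),Lside=(103,190),bowl=(140,203),cup=(399,183),rackL=(254,210),rackR=(330,228),rtop=(300,170),gap=(291,195)).items(): print(n,P[v,u].round(3))
q=P[160:235,245:345].reshape(-1,3); q=q[(q[:,2]>.03)]; print(len(q))
# plane RANSAC on rack board
best=0;rng=np.random.default_rng(0)
for _ in range(400):
    a=q[rng.choice(len(q),3,False)]; n=np.cross(a[1]-a[0],a[2]-a[0]); l=np.linalg.norm(n)
    if l<1e-6: continue
    n/=l; n*=np.sign(n[2]); k=abs((q-a[0])@n)<.003
    if .8<n[2]<.97 and k.sum()>best: best=k.sum();K=k
c=q[K].mean(0); n=np.linalg.svd(q[K]-c)[2][2]; n*=np.sign(n[2])
print("plane",best,c,n,"tilt deg",np.degrees(np.arccos(n[2])),"yaw",np.arctan2(-n[1],-n[0]))
cv2.imwrite("pics/crop.png",cv2.resize(im[140:330,90:450],None,fx=2.2,fy=2.2,interpolation=cv2.INTER_CUBIC)[...,::-1])
E
```

```text
torch h 673 mean [0.4462 0.178 ] rect [434.  200.9] [143.  91.] yaw 0.444 ends -0.0727 0.0703 z 0.0396 0.0491
case h 655 mean [ 0.4534 -0.1905] rect [ 447.3 -170.3] [139.3  81.2] yaw 0.251 ends -0.0706 0.0688 z 0.0397 0.0487
torch c 699 mean [0.4444 0.175 ] rect [442.7 173.8] [148.5  41. ] yaw 0.461 ends -0.0763 0.072 z 0.0393 0.0491
case c 520 mean [ 0.4509 -0.1905] rect [ 453.2 -189.9] [138.8  35.1] yaw 0.282 ends -0.0672 0.0717 z 0.0408 0.0493
fob 316 mean [ 0.4373 -0.0154] rect [438.2 -14.1] [62.9 33.9] yaw 0.0 ends -0.0305 0.0324 z 0.0254 0.0313Traceback (most recent call last):
  File "<stdin>", line 20, in <module>
  File "<stdin>", line 7, in axis
  File "h.py", line 13, in ray
    K,p,M=cam(n); d=M@np.linalg.solve(K,[uv[0],uv[1],1.]); return p+d*(z-p[2])/d[2]
          ~~~^^^
  File "h.py", line 5, in cam
    i=camera_info(n); a=np.array(i["attitude"],float)
ValueError: time passes only in moves, steps and waits
```

```bash
python3 - <<'E'
s=open('h.py').read()
s=s.replace('''def cam(n):
    i=camera_info(n);''','''FIX=dict(scene=dict(camera_matrix=[[451.90266446,0,325.66460459],[0,451.90266446,234.01335067],[0,0,1]],position=[1.38056191,-.4098445,.69997827],attitude=[-2.18295447,.02082484,1.22696977]),
top=dict(camera_matrix=[[611.82099243,0,314.5347397],[0,611.82099243,245.32652549],[0,0,1]],position=[.35113647,-.12017356,1.5030494],attitude=[-3.00188086,.01172633,-1.56865431]))
def cam(n):
    i=FIX[n] if n in FIX else camera_info(n);''')
open('h.py','w').write(s)
E
cat > m.py <<'E'
from h import *
f=np.load("top0.npz"); im,d,P=f["im"],f["d"],f["P"]
hsv=cv2.cvtColor(im,cv2.COLOR_RGB2HSV)
V=hsv[...,2];H=hsv[...,0];S=hsv[...,1];Z=P[...,2]
def box(m,r):
    o=np.zeros(m.shape,bool); a,b,c,e=r; o[b:e,a:c]=m[b:e,a:c]; return o
def show(name,m):
    n,l,st,c=cv2.connectedComponentsWithStats(m.astype(np.uint8))
    for i in range(1,n):
        if st[i,4]>5: print(name,st[i,4],c[i].round(1),ray("top",c[i],.115).round(4), np.percentile(Z[l==i],[10,50,90]).round(3))
show("yel",box((H>20)&(H<35)&(S>170)&(V>90),(240,155,300,225)))
show("alu",box((S<60)&(V>110),(290,165,335,235)))
for n,(u,v) in dict(leaf=(240,300),floor=(200,180),shelf=(270,105),shelfedge=(270,127),back=(300,140),Lside=(103,190),bowl=(140,203),cup=(385,180),rackL=(254,210),rackR=(330,228),gap=(291,195)).items(): print(n,P[v,u].round(3))
q=P[160:235,245:345].reshape(-1,3); q=q[(q[:,2]>.03)]; print(len(q))
best=0;rng=np.random.default_rng(0)
for _ in range(600):
    a=q[rng.choice(len(q),3,False)]; n=np.cross(a[1]-a[0],a[2]-a[0]); l=np.linalg.norm(n)
    if l<1e-6: continue
    n/=l; n*=np.sign(n[2]); k=abs((q-a[0])@n)<.003
    if .8<n[2]<.97 and k.sum()>best: best=k.sum();K=k
c=q[K].mean(0); n=np.linalg.svd(q[K]-c)[2][2]; n*=np.sign(n[2])
print("plane",best,c,n,"tilt deg",np.degrees(np.arccos(n[2])),"yaw",np.arctan2(-n[1],-n[0]))
cv2.imwrite("pics/crop.png",cv2.resize(im[140:330,170:370],None,fx=3,fy=3,interpolation=cv2.INTER_CUBIC)[...,::-1])
E
python3 m.py
```

```text
yel 52 [273.5 177.5] [ 0.7058 -0.0075  0.115 ] [0.101 0.115 0.134]
yel 27 [264.8 177.3] [0.7064 0.0127 0.115 ] [0.129 0.133 0.138]
yel 56 [268.9 204.2] [0.6424 0.0023 0.115 ] [0.075 0.086 0.109]
yel 31 [260.  203.6] [0.6437 0.023  0.115 ] [0.098 0.105 0.11 ]
alu 26 [315.9 187.6] [ 0.6817 -0.1063  0.115 ] [0.109 0.13  0.134]
alu 8 [308.4 211.8] [ 0.6246 -0.0891  0.115 ] [0.082 0.085 0.088]
alu 16 [312.2 215.9] [ 0.6148 -0.0979  0.115 ] [0.102 0.107 0.112]
leaf [0.426 0.079 0.012]
floor [0.726 0.185 0.013]
shelf [0.881 0.002 0.119]
shelfedge [0.826 0.002 0.121]
back [ 0.808 -0.067  0.078]
Lside [0.684 0.401 0.084]
bowl [0.666 0.331 0.019]
cup [ 0.725 -0.278  0.014]
rackL [0.646 0.047 0.027]
rackR [ 0.602 -0.14   0.026]
gap [ 0.685 -0.044  0.023]
3007
plane 1292 [ 0.68935271 -0.05232631  0.07749047] [-0.39992764  0.09762027  0.91133318] tilt deg 24.309757970633108 yaw -0.23941318524658983
```

View pics/crop.png

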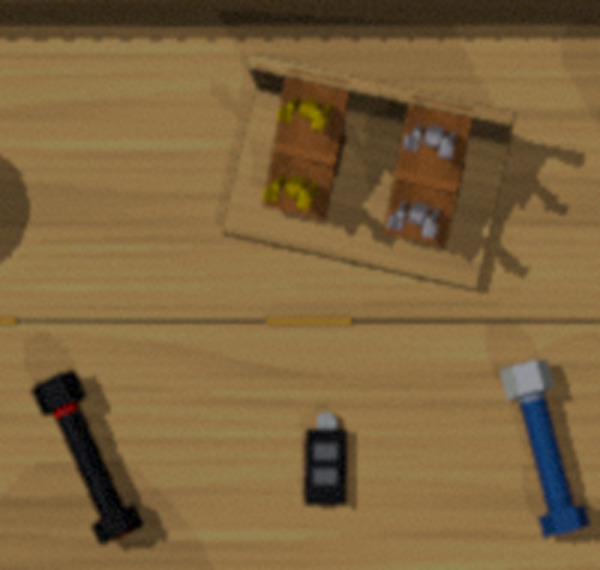

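The crop confirms black torch with red band at (85,455) and blue tube with white cap at (545,445); yellow clips sit on the left, aluminium on the right. Next I look at the clips from close by.

```bash
cat >> h.py <<'E'
def clipR(yaw): # clip frame: x up slope, z out
    return R.from_euler('zy',[0,0]).as_matrix() if yaw is None else (R.from_euler('z',yaw)*R.from_euler('y',-np.radians(25))).as_matrix()
def toolR(C,flip): # tool z=-clip z; tool x = +-clip x
    s=-1 if flip else 1
    return np.column_stack([s*C[:,0],-s*C[:,1],-C[:,2]])
def go(p,Rt,cmd=None):
    o=observe(); p0=o["tcp_pos"]; R0=R.from_euler('xyz',o["orientation"])
    if cmd: p0,R0=np.array(cmd[0]),R.from_euler('xyz',cmd[1])
    print("offset",(np.array(p)-p0).round(4),"rot",(R.from_matrix(Rt)*R0.inv()).as_rotvec().round(4))
E
python3 - <<'E'
from h import *
o=observe();K,p,M=cam("wrist");T=R.from_euler('xyz',o["orientation"]).as_matrix()
print(K,"cam in tool",T.T@(p-o["tcp_pos"]),"axes",(T.T@M).round(3))
C=clipR(-.24); mid=np.array([.667,-.045,.107])
for f in(0,1):
    go(mid+C[:,2]*.17,toolR(C,f));
E
```

```text
[[339.79546261   0.         319.45973402]
 [  0.         339.79546261 237.49913374]
 [  0.           0.           1.        ]] cam in tool [ 0.06823728 -0.00025843 -0.1809324 ] axes [[-0.    -0.972 -0.235]
 [ 1.    -0.     0.001]
 [-0.001 -0.235  0.972]]
offset [ 0.3466 -0.5446  0.0567] rot [ 0.5995 -0.2191 -2.865 ]
offset [ 0.3466 -0.5446  0.0567] rot [-0.1464 -0.4122  0.2088]
```

```bash
python3 -m jog '[{"grip":1,"offset":[0.347,-0.545,0.057],"delta_rot":[-0.1464,-0.4122,0.2088]},{"grip":1,"offset":[0.347,-0.545,0.057],"delta_rot":[-0.1464,-0.4122,0.2088]},{"grip":1,"offset":[0.347,-0.545,0.057],"delta_rot":[-0.1464,-0.4122,0.2088]},{"grip":1,"offset":[0.347,-0.545,0.057],"delta_rot":[-0.1464,-0.4122,0.2088]},{"grip":1,"offset":[0.347,-0.545,0.057],"delta_rot":[-0.1464,-0.4122,0.2088]},{"grip":1,"offset":[0.347,-0.545,0.057],"delta_rot":[-0.1464,-0.4122,0.2088]},{"grip":1,"offset":[0.347,-0.545,0.057],"delta_rot":[-0.1464,-0.4122,0.2088]},{"grip":1,"offset":[0.347,-0.545,0.057],"delta_rot":[-0.1464,-0.4122,0.2088]}]'
python3 -c "
from h import *
C=clipR(-.24); mid=np.array([.667,-.045,.107])
go(mid+C[:,2]*.17,toolR(C,1))"
```

```text
t: 0.9
tcp_pos: [0.4652, 0.1795, 0.2405]
orientation: [3.139, 0.437, 2.902]
force: [1.7, 0.2, -0.1]
finger_gap: 0.0939
gripper_force: 0.0
offset [ 0.132  -0.2074  0.0205] rot [-0.0018  0.0008 -0.0015]
```

```bash
python3 -m jog '[{"grip":1,"offset":[0.132,-0.207,0.02],"delta_rot":[0,0,0]},{"grip":1,"offset":[0.132,-0.207,0.02],"delta_rot":[0,0,0]},{"grip":1,"offset":[0.132,-0.207,0.02],"delta_rot":[0,0,0]},{"grip":1,"offset":[0.132,-0.207,0.02],"delta_rot":[0,0,0]},{"grip":1,"offset":[0.132,-0.207,0.02],"delta_rot":[0,0,0]},{"grip":1,"offset":[0.132,-0.207,0.02],"delta_rot":[0,0,0]},{"grip":1,"offset":[0.132,-0.207,0.02],"delta_rot":[0,0,0]}]'
python3 - <<'E'
from h import *
o=observe();K,p,M=cam("wrist"); im,d=camera("wrist")
v,u=np.mgrid[:480,:640]
c=np.stack([(u-K[0,2])/K[0,0]*d,(v-K[1,2])/K[1,1]*d,d],-1); P=c@M.T+p
np.savez("w1.npz",im=im,d=d,P=P,K=K,p=p,M=M); cv2.imwrite("pics/w1.png",im[...,::-1])
print(o["joint_positions"].round(2),o["tcp_pos"])
E
```

```text
t: 1.6
tcp_pos: [0.5966, -0.0268, 0.2596]
orientation: [3.139, 0.434, 2.899]
force: [-0.1, -0.4, -1.3]
finger_gap: 0.0941
gripper_force: 0.0
[-0.17 -0.07  1.79 -0.03  0.99 -1.49] [ 0.59657762 -0.02676416  0.25959662]
```

View pics/w1.png

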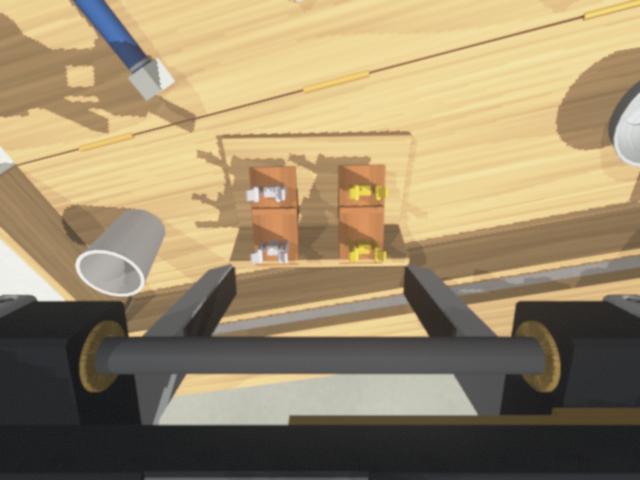

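The view shows the rack edge-on: aluminium clips at (268,194)/(270,254), yellow clips at (368,191)/(367,254) on brown blocks, and the cup clear at (120,255).

```bash
cat > m2.py <<'E'
from h import *
f=np.load("w1.npz"); im,d,P=f["im"],f["d"],f["P"]
hsv=cv2.cvtColor(im,cv2.COLOR_RGB2HSV); V=hsv[...,2].astype(int);H=hsv[...,0];S=hsv[...,1]
# rack frame: plane from board in box
B=np.zeros(d.shape,bool);B[135:262,222:405]=1
brown=B&(H<14)&(S>110)
q=P[160:262,240:400].reshape(-1,3); best=0; rng=np.random.default_rng(0)
for lo,hi in((.02,.2),):
  for _ in range(800):
    a=q[rng.choice(len(q),3,False)]; n=np.cross(a[1]-a[0],a[2]-a[0]); l=np.linalg.norm(n)
    if l<1e-7: continue
    n/=l; n*=np.sign(n[2]); k=abs((q-a[0])@n)<.002
    if .85<n[2]<.95 and k.sum()>best: best=k.sum();K=k
c=q[K].mean(0);n=np.linalg.svd(q[K]-c)[2][2];n*=np.sign(n[2])
print("plane",best,c.round(4),n.round(3),"tilt",np.degrees(np.arccos(n[2])).round(2),"yaw",np.arctan2(-n[1],-n[0]).round(3))
yel=B&(H>20)&(H<35)&(S>150)&(V>100); alu=B&(S<70)&(V>100)
C=clipR(-.24)
for nm,m in(("yel",yel),("alu",alu),("brown",brown)):
    N,l,st,ce=cv2.connectedComponentsWithStats(m.astype(np.uint8))
    for i in range(1,N):
        if st[i,4]<12: continue
        pp=P[l==i]; ok=d[l==i]>0; pp=pp[ok]@C  # clip axes coords
        print(nm,st[i,4],ce[i].round(1),"med",np.median(pp,0).round(4),"p3",np.percentile(pp,3,0).round(4),"p97",np.percentile(pp,97,0).round(4))
# block edges by height: top surface of blocks vs board
cv2.imwrite("pics/w1c.png",cv2.resize(im[150:280,215:415],None,fx=4,fy=4,interpolation=cv2.INTER_CUBIC)[...,::-1])
E
python3 m2.py
```

```text
plane 6720 [ 0.6771 -0.0471  0.0724] [-0.414  0.093  0.905] tilt 25.12 yaw -0.22
yel 249 [358.6 190.9] med [ 0.608   0.1544 -0.1875] p3 [ 0.6025  0.1448 -0.2003] p97 [ 0.6142  0.1683 -0.1603]
yel 141 [379.5 191.8] med [ 0.6077  0.1751 -0.1666] p3 [ 0.6023  0.1712 -0.198 ] p97 [ 0.6143  0.1801 -0.1601]
yel 266 [358.5 249.1] med [ 0.6702  0.1594 -0.1895] p3 [ 0.6665  0.1468 -0.2117] p97 [ 0.6779  0.1691 -0.1609]
yel 142 [378.3 252.8] med [ 0.6705  0.1763 -0.1666] p3 [ 0.6655  0.1723 -0.1998] p97 [ 0.6768  0.1823 -0.1597]
alu 511 [265.8 192.8] med [ 0.61    0.0598 -0.17  ] p3 [ 0.6041  0.044  -0.2181] p97 [ 0.618   0.0798 -0.1612]
alu 192 [257.9 253.5] med [ 0.6733  0.0518 -0.1689] p3 [ 0.6679  0.0428 -0.217 ] p97 [ 0.6871  0.0555 -0.1616]
alu 341 [278.2 250.2] med [ 0.6717  0.0719 -0.1905] p3 [ 0.6681  0.0587 -0.2173] p97 [ 0.6872  0.0811 -0.1613]
brown 2696 [359.6 206.9] med [ 0.6345  0.1618 -0.2166] p3 [ 0.5856  0.1396 -0.2182] p97 [ 0.6775  0.1871 -0.2143]
brown 2936 [276.  208.8] med [ 0.6355  0.067  -0.2174] p3 [ 0.5875  0.0406 -0.2191] p97 [ 0.6803  0.0888 -0.215 ]
brown 50 [269.1 256.5] med [ 0.6896  0.0556 -0.2176] p3 [ 0.685   0.0503 -0.2188] p97 [ 0.692   0.0644 -0.2161]
brown 35 [366.3 255.9] med [ 0.6888  0.1712 -0.2166] p3 [ 0.6862  0.1641 -0.2178] p97 [ 0.6902  0.1779 -0.2153]
```

View pics/w1c.png

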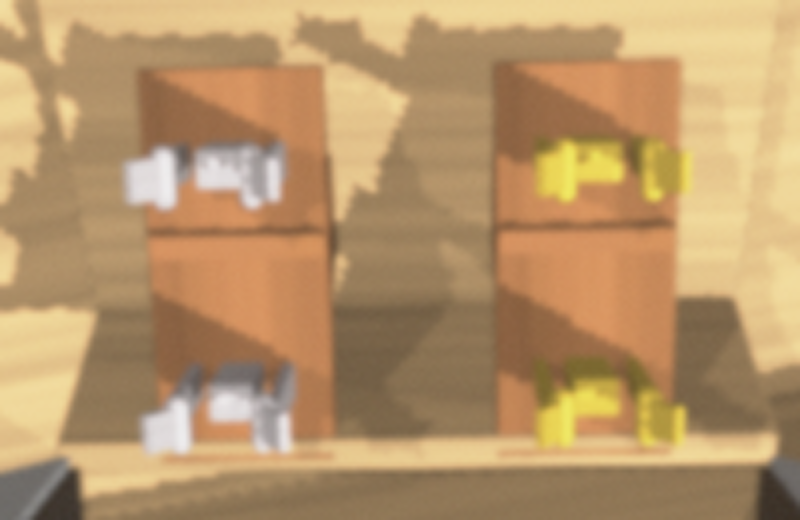

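```bash
cat > m3.py <<'E'
from h import *
f=np.load("w1.npz"); im,d,P=f["im"],f["d"],f["P"]
hsv=cv2.cvtColor(im,cv2.COLOR_RGB2HSV); H=hsv[...,0];S=hsv[...,1]
C=clipR(-.24); v,u=np.mgrid[:480,:640]
D=np.stack([(u-f["K"][0,2])/f["K"][0,0],(v-f["K"][1,2])/f["K"][1,1],np.ones(u.shape)],-1)@f["M"].T@C; o=f["p"]@C
Q=o+D*((-.2168-o[2])/D[...,2])[...,None]   # rays onto block-top plane
Q2=P@C
for nm,a,b in(("yel",330,400),("alu",240,305)):
    L=[];Rr=[]
    for r in list(range(168,180))+list(range(202,235)):
        m=(H[r,a:b]<14)&(S[r,a:b]>110); i=np.nonzero(m)[0]+a
        if len(i)<20: continue
        L.append(Q[r,i[0],:2]);Rr.append(Q[r,i[-1],:2])
    for t,e in(("L",L),("R",Rr)):
        e=np.array(e); p=np.polyfit(e[:,0]-.64,e[:,1],1); print(nm,t,"slope",p[0].round(4),"y at .64",p[1].round(4),"sd",np.std(e[:,1]-np.polyval(p,e[:,0]-.64)).round(4))
    # tips of jaws: points near top of flare
    B=np.zeros(d.shape,bool);B[165:262,a:b]=1
    for s,lo,hi in(("low",.598,.618),("up",.660,.680)):
        k=B&(Q2[...,0]>lo)&(Q2[...,0]<hi)&(Q2[...,2]>-.172)&(Q2[...,2]<-.15); y=np.sort(Q2[k][:,1]); g=np.argmax(np.diff(y)); 
        print(nm,s,len(y),"tips",y[[1,g,g+1,-2]].round(4),"mid inner",((y[g]+y[g+1])/2).round(4),"outer",((y[1]+y[-2])/2).round(4),"x",Q2[k][:,0].mean().round(4))
r=cv2.Canny(im,60,150)
for row in (140,): pass
# board lower edge: max gradient rows vs column
E=[];g=cv2.cvtColor(im,cv2.COLOR_RGB2GRAY).astype(int)
for c in range(235,400,5):
    rr=np.arange(128,142); i=rr[np.argmin(g[128:142,c])]; E.append(Q[i,c,:2])
E=np.array(E);print("edge slope dx/dy",np.polyfit(E[:,1],E[:,0],1)[0].round(4))
E
python3 m3.py
```

```text
yel L slope 0.0101 y at .64 0.1392 sd 0.0006
yel R slope 0.024 y at .64 0.1882 sd 0.0005
yel low 283 tips [0.1446 0.1545 0.171  0.181 ] mid inner 0.1628 outer 0.1628 x 0.6084
yel up 260 tips [0.1458 0.155  0.1723 0.1825] mid inner 0.1636 outer 0.1641 x 0.6719
alu L slope 0.0117 y at .64 0.0399 sd 0.0006
alu R slope 0.0343 y at .64 0.0897 sd 0.0006
alu low 280 tips [0.0443 0.0549 0.0709 0.0815] mid inner 0.0629 outer 0.0629 x 0.61
alu up 234 tips [0.0453 0.0561 0.0719 0.0821] mid inner 0.064 outer 0.0637 x 0.673
edge slope dx/dy -0.0159
```

```bash
cat >> h.py <<'E'
C24=clipR(-.24); YAW=-.223; CR=clipR(YAW)
YEL=C24@[.6402,.1634,-.1785]; ALU=C24@[.6415,.0634,-.1785]
def down(yaw): return (R.from_euler('z',yaw)*R.from_euler('x',np.pi)).as_matrix()
E
python3 -c "
from h import *
print(YEL,ALU)
go([.441,.174,.17],down(.455+np.pi))"
```

```text
[0.6757038  0.00286557 0.10878427] [ 0.65307796 -0.09454829  0.10933367]
offset [-0.1551  0.1995 -0.0895] rot [-0.0498  0.4402  0.6841]
```

```bash
python3 -m jog '[{"grip":1,"offset":[-0.155,0.2,-0.09],"delta_rot":[-0.05,0.44,0.684]},{"grip":1,"offset":[-0.155,0.2,-0.09],"delta_rot":[-0.05,0.44,0.684]},{"grip":1,"offset":[-0.155,0.2,-0.09],"delta_rot":[-0.05,0.44,0.684]},{"grip":1,"offset":[-0.155,0.2,-0.09],"delta_rot":[-0.05,0.44,0.684]},{"grip":1,"offset":[-0.155,0.2,-0.09],"delta_rot":[-0.05,0.44,0.684]},{"grip":1,"offset":[-0.155,0.2,-0.09],"delta_rot":[-0.05,0.44,0.684]},{"grip":1,"offset":[-0.155,0.2,-0.09],"delta_rot":[-0.05,0.44,0.684]},{"grip":1,"offset":[-0.155,0.2,-0.09],"delta_rot":[-0.05,0.44,0.684]}]'
python3 - <<'E'
from h import *
o=observe();K,p,M=cam("wrist"); im,d=camera("wrist")
v,u=np.mgrid[:480,:640]
c=np.stack([(u-K[0,2])/K[0,0]*d,(v-K[1,2])/K[1,1]*d,d],-1); P=c@M.T+p
np.savez("w2.npz",im=im,d=d,P=P,K=K,p=p,M=M); cv2.imwrite("pics/w2.png",im[...,::-1])
m=(P[...,2]>.022)&(P[...,2]<.06)&(d>0)&(np.hypot(P[...,0]-.441,P[...,1]-.174)<.1)
q=P[m]; w,V=np.linalg.eigh(np.cov(q[:,:2].T)); a=V[:,1]*np.sign(V[0,1]); n=np.array([-a[1],a[0]])
s=q[:,:2]@a; t=q[:,:2]@n
print(len(q),"yaw",np.arctan2(a[1],a[0]),"s",np.percentile(s,[0.5,99.5]),"ztop",np.percentile(q[:,2],98))
c=np.percentile(s,[.5,99.5]).mean()-.003
k=abs(s-c)<.03; print("barrel t",np.percentile(t[k],[2,98]),"slope",np.polyfit(s[k],t[k],1)[0], "ztop barrel",np.percentile(q[k,2],95))
tc=np.percentile(t[k],[2,98]).mean(); print("origin",a*c+n*tc)
E
```

```text
t: 2.45
tcp_pos: [0.4414, 0.175, 0.1706]
orientation: [-3.14, 0.003, -2.684]
force: [-0.6, -0.2, -0.0]
finger_gap: 0.0939
gripper_force: 0.0
4238 yaw 0.44211885082296326 s [0.40847187 0.54659592] ztop 0.04877228031308619
barrel t [-0.04245123 -0.0213059 ] slope 0.006477550220944281 ztop barrel 0.04225627956523127
origin [0.44254552 0.17421861]
```

View pics/w2.png

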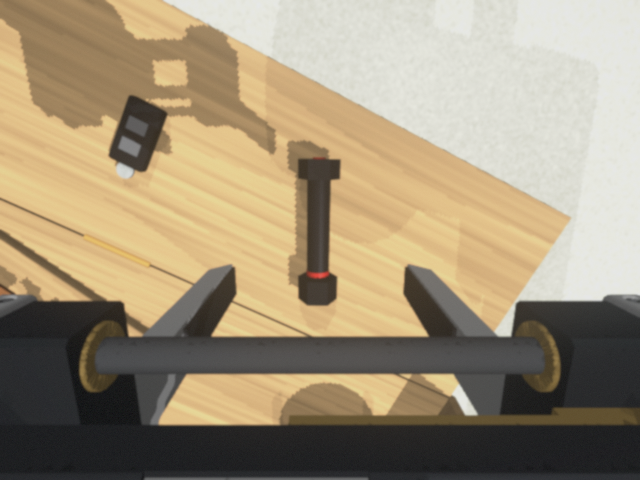

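The view shows the torch centred between the open fingers, (318,165)–(318,295), with the red band at the lens end and the fob well clear at (137,135). Measured length is 138 mm and barrel width 21 mm, both matching.

```bash
python3 -m jog '[{"grip":1,"offset":[0.001,-0.001,-0.05],"delta_rot":[0,0,-0.013]},{"grip":1,"offset":[0.001,-0.001,-0.1],"delta_rot":[0,0,-0.013]},{"grip":1,"offset":[0.001,-0.001,-0.14],"delta_rot":[0,0,-0.013]},{"grip":1,"offset":[0.001,-0.001,-0.155],"delta_rot":[0,0,-0.013]},{"grip":1,"offset":[0.001,-0.001,-0.155],"delta_rot":[0,0,-0.013]},{"grip":-1,"offset":[0.001,-0.001,-0.155],"delta_rot":[0,0,-0.013]},{"grip":-1,"offset":[0.001,-0.001,-0.155],"delta_rot":[0,0,-0.013]},{"grip":-1,"offset":[0.001,-0.001,-0.155],"delta_rot":[0,0,-0.013]}]' 55
python3 -m jog '[{"grip":-1,"offset":[0,0,0],"delta_rot":[0,0,0]},{"grip":-1,"offset":[0,0,0],"delta_rot":[0,0,0]},{"grip":-1,"offset":[0,0,0],"delta_rot":[0,0,0]},{"grip":-1,"offset":[0,0,0],"delta_rot":[0,0,0]}]'
```

```text
t: 3.3
tcp_pos: [0.4441, 0.1731, 0.0166]
orientation: [-3.141, 0.005, -2.7]
force: [-1.0, -0.0, 0.2]
finger_gap: 0.0733
gripper_force: 0.0
t: 3.7
tcp_pos: [0.4431, 0.1732, 0.0157]
orientation: [-3.141, 0.003, -2.699]
force: [-0.9, -0.1, 0.4]
finger_gap: 0.0414
gripper_force: 0.0
```

```bash
python3 -m jog '[{"grip":-1,"offset":[0,0,0],"delta_rot":[0,0,0]},{"grip":-1,"offset":[0,0,0],"delta_rot":[0,0,0]},{"grip":-1,"offset":[0,0,0],"delta_rot":[0,0,0]},{"grip":-1,"offset":[0,0,0],"delta_rot":[0,0,0]},{"grip":-1,"offset":[0,0,0],"delta_rot":[0,0,0]}]'
python3 -m jog '[{"grip":-1,"offset":[0,0,0.04],"delta_rot":[0,0,0]},{"grip":-1,"offset":[0,0,0.08],"delta_rot":[0,0,0]},{"grip":-1,"offset":[0,0,0.13],"delta_rot":[0,0,0]},{"grip":-1,"offset":[0,0,0.18],"delta_rot":[0,0,0]},{"grip":-1,"offset":[0,0,0.18],"delta_rot":[0,0,0]}]'
python3 -c "
from h import *
T=toolR(CR,1)
# axis 13.3mm behind TCP, torch centre at TCP in x
go(YEL+CR[:,2]*(.10-.0133),T)"
```

```text
t: 4.2
tcp_pos: [0.4429, 0.1733, 0.0156]
orientation: [-3.141, 0.002, -2.699]
force: [-0.9, 0.8, 0.0]
finger_gap: 0.0207
gripper_force: 55.0
t: 4.7
tcp_pos: [0.4486, 0.1743, 0.2037]
orientation: [-3.137, 0.018, -2.699]
force: [0.6, -0.2, -1.5]
finger_gap: 0.021
gripper_force: 55.0
offset [ 0.1913 -0.1633 -0.0164] rot [ 0.0512 -0.4226 -0.6548]
```

```bash
python3 -m jog '[{"grip":-1,"offset":[0.191,-0.163,-0.016],"delta_rot":[0.051,-0.423,-0.655]},{"grip":-1,"offset":[0.191,-0.163,-0.016],"delta_rot":[0.051,-0.423,-0.655]},{"grip":-1,"offset":[0.191,-0.163,-0.016],"delta_rot":[0.051,-0.423,-0.655]},{"grip":-1,"offset":[0.191,-0.163,-0.016],"delta_rot":[0.051,-0.423,-0.655]},{"grip":-1,"offset":[0.191,-0.163,-0.016],"delta_rot":[0.051,-0.423,-0.655]},{"grip":-1,"offset":[0.191,-0.163,-0.016],"delta_rot":[0.051,-0.423,-0.655]},{"grip":-1,"offset":[0.191,-0.163,-0.016],"delta_rot":[0.051,-0.423,-0.655]},{"grip":-1,"offset":[0.191,-0.163,-0.016],"delta_rot":[0.051,-0.423,-0.655]}]'
python3 -m jog '[{"grip":-1,"offset":[0,0,0],"delta_rot":[0,0,0]},{"grip":-1,"offset":[0,0,0],"delta_rot":[0,0,0]}]'
cat > look.py <<'E'
import sys
from h import *
o=observe();K,p,M=cam("wrist"); im,d=camera("wrist")
v,u=np.mgrid[:480,:640]
c=np.stack([(u-K[0,2])/K[0,0]*d,(v-K[1,2])/K[1,1]*d,d],-1); P=c@M.T+p
np.savez(sys.argv[1]+".npz",im=im,d=d,P=P,K=K,p=p,M=M); cv2.imwrite(f"pics/{sys.argv[1]}.png",im[...,::-1])
T=R.from_euler('xyz',o["orientation"]).as_matrix(); X=(P-o["tcp_pos"])@T
o_=YEL if sys.argv[2]=="y" else ALU
print("tcp in clip",((o["tcp_pos"]-o_)@CR).round(4),"tool vs clip rotvec(clip axes)",(R.from_matrix(CR.T@T@toolR(np.eye(3),1).T)).as_rotvec().round(4))
# held item in tool frame: points near TCP line, away from fingers
m=(d>0)&(abs(X[...,1])<.019)&(X[...,2]>-.04)&(X[...,2]<.012)&(X[...,0]>.012)&(X[...,0]<.09)
q=X[m]; print(len(q))
for a in np.arange(.012,.08,.006):
    k=(q[:,0]>=a)&(q[:,0]<a+.006)
    if k.sum()>8: print(a.round(3),k.sum(),"ymin/max",np.percentile(q[k,1],[2,98]).round(4),"ztop",np.percentile(q[k,2],5).round(4))
print("xmax",np.percentile(q[:,0],99.5))
E
python3 look.py w3 y
```

```text
t: 5.5
tcp_pos: [0.6329, 0.0104, 0.178]
orientation: [3.138, 0.418, 2.919]
force: [-0.2, 0.1, -0.3]
finger_gap: 0.0207
gripper_force: 55.0
t: 5.7
tcp_pos: [0.6339, 0.0108, 0.1798]
orientation: [3.138, 0.421, 2.919]
force: [-0.0, 0.8, -1.0]
finger_gap: 0.0208
gripper_force: 55.0
tcp in clip [-0.0085 -0.0015  0.0823] tool vs clip rotvec(clip axes) [0.0044 0.0154 0.0008]
6409
0.012 496 ymin/max [-0.0103  0.0101] ztop -0.0267
0.018 531 ymin/max [-0.0107  0.0102] ztop -0.0268
0.024 529 ymin/max [-0.0106  0.0103] ztop -0.0268
0.03 543 ymin/max [-0.0105  0.0105] ztop -0.0268
0.036 557 ymin/max [-0.0104  0.0103] ztop -0.0267
0.042 542 ymin/max [-0.0162  0.0158] ztop -0.0326
0.048 1049 ymin/max [-0.0179  0.0179] ztop -0.0332
0.054 1090 ymin/max [-0.0182  0.0182] ztop -0.0333
0.06 1047 ymin/max [-0.0179  0.0176] ztop -0.0333
0.066 25 ymin/max [-0.0057  0.0051] ztop -0.0222
xmax 0.06584925600698292
```

```bash
cat >> h.py <<'E'
def togo(o_,zs,x=0,y=0):
    o=observe();T=R.from_euler('xyz',o["orientation"]).as_matrix()
    print("tcp in clip",((o["tcp_pos"]-o_)@CR).round(4),"force clip",(np.array(o["force"])@CR).round(1),o["torque"].round(2),"gap",round(o["finger_gap"],4))
    for z in zs: go(o_+CR@[x,y,z],toolR(CR,1))
E
python3 -c "
from h import *
togo(YEL,[.015,.0])"
```

```text
tcp in clip [-0.0084 -0.0015  0.0824] force clip [-0.4  1.1 -0.7] [0.11 0.3  0.  ] gap 0.0208
offset [ 0.0355 -0.0065 -0.0575] rot [-0.007  -0.014  -0.0025]
offset [ 0.0417 -0.0079 -0.0711] rot [-0.007  -0.014  -0.0025]
```

```bash
python3 -m jog '[{"grip":-1,"offset":[0.008,0,-0.003],"delta_rot":[-0.007,-0.014,-0.0025]},{"grip":-1,"offset":[0.018,-0.003,-0.024],"delta_rot":[-0.007,-0.014,-0.0025]},{"grip":-1,"offset":[0.028,-0.005,-0.044],"delta_rot":[-0.007,-0.014,-0.0025]},{"grip":-1,"offset":[0.0355,-0.0065,-0.0575],"delta_rot":[-0.007,-0.014,-0.0025]},{"grip":-1,"offset":[0.0355,-0.0065,-0.0575],"delta_rot":[-0.007,-0.014,-0.0025]},{"grip":-1,"offset":[0.0355,-0.0065,-0.0575],"delta_rot":[-0.007,-0.014,-0.0025]}]' 60
python3 -c "
from h import *
togo(YEL,[.005,-.005,-.017])"
```

```text
t: 6.35
tcp_pos: [0.6696, 0.0039, 0.1218]
orientation: [-3.141, 0.436, 2.918]
force: [0.0, -0.1, -0.4]
finger_gap: 0.0206
gripper_force: 60.0
tcp in clip [-0.0001 -0.0003  0.0145] force clip [-0.2 -0.1 -0.4] [ 0.12  0.25 -0.02] gap 0.0206
offset [ 0.0041 -0.0006 -0.0085] rot [ 0.     -0.0007  0.0007]
offset [ 0.0082 -0.0015 -0.0176] rot [ 0.     -0.0007  0.0007]
offset [ 0.0132 -0.0026 -0.0285] rot [ 0.     -0.0007  0.0007]
```

```bash
python3 -m jog '[{"grip":-1,"offset":[0.004,-0.001,-0.0085],"delta_rot":[0,0,0]},{"grip":-1,"offset":[0.006,-0.001,-0.013],"delta_rot":[0,0,0]},{"grip":-1,"offset":[0.008,-0.0015,-0.0175],"delta_rot":[0,0,0]},{"grip":-1,"offset":[0.01,-0.002,-0.022],"delta_rot":[0,0,0]},{"grip":-1,"offset":[0.011,-0.002,-0.0245],"delta_rot":[0,0,0]},{"grip":-1,"offset":[0.012,-0.0024,-0.0265],"delta_rot":[0,0,0]},{"grip":-1,"offset":[0.012,-0.0024,-0.0265],"delta_rot":[0,0,0]}]'
python3 -c "
from h import *
togo(YEL,[-.018])"
```

```text
t: 7.05
tcp_pos: [0.6824, 0.0012, 0.0959]
orientation: [3.141, 0.438, 2.917]
force: [2.4, -0.7, -0.9]
finger_gap: 0.0206
gripper_force: 60.0
tcp in clip [ 0.0008 -0.0001 -0.0145] force clip [ 1.8 -0.1 -1.9] [ 0.06 -0.21  0.09] gap 0.0206
offset [ 0.0007 -0.     -0.0035] rot [-0.      0.0017  0.0011]
```

```bash
python3 -m jog '[{"grip":-1,"offset":[0.0005,0,-0.001],"delta_rot":[0,0,0]},{"grip":-1,"offset":[0.001,0,-0.002],"delta_rot":[0,0,0]},{"grip":-1,"offset":[0.0013,0,-0.003],"delta_rot":[0,0,0]},{"grip":-1,"offset":[0.0013,0,-0.003],"delta_rot":[0,0,0]}]'
python3 -c "
from h import *
togo(YEL,[-.02])"
```

```text
t: 7.45
tcp_pos: [0.6824, 0.0013, 0.0946]
orientation: [-3.141, 0.436, 2.918]
force: [-11.3, 1.7, 14.2]
finger_gap: 0.0204
gripper_force: 60.0
tcp in clip [ 0.0003 -0.     -0.0157] force clip [-4.4 -0.9 17.7] [-0.05  0.96 -0.16] gap 0.0204
offset [ 0.0015 -0.0003 -0.004 ] rot [ 0.0006 -0.0007  0.0009]
```

```bash
python3 -m jog '[{"grip":0,"offset":[0,0,0],"delta_rot":[0,0,0]},{"grip":0,"offset":[0,0,0],"delta_rot":[0,0,0]},{"grip":0,"offset":[0,0,0],"delta_rot":[0,0,0]},{"grip":0,"offset":[-0.008,0.002,0.018],"delta_rot":[0,0,0]},{"grip":0,"offset":[-0.021,0.005,0.045],"delta_rot":[0,0,0]},{"grip":0,"offset":[-0.041,0.0093,0.091],"delta_rot":[0,0,0]},{"grip":0,"offset":[-0.062,0.014,0.136],"delta_rot":[0,0,0]},{"grip":0,"offset":[-0.062,0.014,0.136],"delta_rot":[0,0,0]}]'
cat > chk.py <<'E'
import sys
from h import *
o=observe();K,p,M=cam("wrist"); im,d=camera("wrist")
v,u=np.mgrid[:480,:640]
c=np.stack([(u-K[0,2])/K[0,0]*d,(v-K[1,2])/K[1,1]*d,d],-1); P=c@M.T+p
cv2.imwrite(f"pics/{sys.argv[1]}.png",im[...,::-1])
X=(P-(YEL if sys.argv[2]=="y" else ALU))@CR
m=(d>0)&(abs(X[...,1])<.025)&(X[...,2]>.004)&(X[...,2]<.03)&(abs(X[...,0])<.1)
q=X[m]
for a in np.arange(-.08,.08,.008):
    k=(q[:,0]>=a)&(q[:,0]<a+.008)
    if k.sum()>8: print((a+.004).round(3),k.sum(),"y",np.percentile(q[k,1],[2,98]).round(4),"ztop",np.percentile(q[k,2],95).round(4))
print("x",np.percentile(q[:,0],[.5,99.5]).round(4))
E
python3 chk.py w4 y
```

```text
t: 8.25
tcp_pos: [0.624, 0.0156, 0.2376]
orientation: [3.139, 0.45, 2.917]
force: [0.9, 0.1, 0.9]
finger_gap: 0.047
gripper_force: 0.0
-0.068 33 y [-0.0154  0.004 ] ztop 0.0167
-0.06 368 y [-0.0162  0.0162] ztop 0.0177
-0.052 337 y [-0.0163  0.0163] ztop 0.0176
-0.044 216 y [-0.0124  0.0124] ztop 0.0171
-0.036 343 y [-0.0176  0.0177] ztop 0.0176
-0.028 343 y [-0.0177  0.0177] ztop 0.0176
-0.02 185 y [-0.0093  0.0092] ztop 0.0112
-0.012 178 y [-0.0094  0.0093] ztop 0.0112
-0.004 178 y [-0.0095  0.0093] ztop 0.0113
0.004 172 y [-0.0096  0.0093] ztop 0.0112
0.012 171 y [-0.0096  0.0094] ztop 0.0113
0.02 173 y [-0.0097  0.0094] ztop 0.0113
0.028 316 y [-0.0178  0.0175] ztop 0.0177
0.036 288 y [-0.0179  0.0176] ztop 0.0177
0.044 163 y [-0.0099  0.0105] ztop 0.0114
0.052 341 y [-0.0159  0.0154] ztop 0.0174
0.06 271 y [-0.0159  0.0165] ztop 0.0176
0.068 266 y [-0.0162  0.0166] ztop 0.0176
0.076 44 y [-0.0163  0.0148] ztop 0.0178
x [-0.064   0.0729]
```

The torch is fully seated: depth, sideways and length errors are all under 1 mm. Now the tube.

```bash
python3 -c "
from h import *
go([.4505,-.1907,.17],down(.265+np.pi)); print(observe()['joint_positions'].round(2))"
```

```text
offset [-0.1723 -0.2062 -0.0638] rot [-0.0105  0.449   0.4806]
[-0.08  0.01  1.77 -0.08  0.92 -1.4 ]
```

```bash
python3 -m jog '[{"grip":1,"offset":[-0.172,-0.206,-0.064],"delta_rot":[-0.01,0.449,0.48]},{"grip":1,"offset":[-0.172,-0.206,-0.064],"delta_rot":[-0.01,0.449,0.48]},{"grip":1,"offset":[-0.172,-0.206,-0.064],"delta_rot":[-0.01,0.449,0.48]},{"grip":1,"offset":[-0.172,-0.206,-0.064],"delta_rot":[-0.01,0.449,0.48]},{"grip":1,"offset":[-0.172,-0.206,-0.064],"delta_rot":[-0.01,0.449,0.48]},{"grip":1,"offset":[-0.172,-0.206,-0.064],"delta_rot":[-0.01,0.449,0.48]},{"grip":1,"offset":[-0.172,-0.206,-0.064],"delta_rot":[-0.01,0.449,0.48]},{"grip":1,"offset":[-0.172,-0.206,-0.064],"delta_rot":[-0.01,0.449,0.48]}]'
python3 - <<'E'
from h import *
o=observe();K,p,M=cam("wrist"); im,d=camera("wrist")
v,u=np.mgrid[:480,:640]
c=np.stack([(u-K[0,2])/K[0,0]*d,(v-K[1,2])/K[1,1]*d,d],-1); P=c@M.T+p
cv2.imwrite("pics/w5.png",im[...,::-1])
m=(P[...,2]>.022)&(P[...,2]<.06)&(d>0)&(np.hypot(P[...,0]-.451,P[...,1]+.19)<.1)
q=P[m]; w,V=np.linalg.eigh(np.cov(q[:,:2].T)); a=V[:,1]*np.sign(V[0,1])
for _ in range(3):
    n=np.array([-a[1],a[0]]); s=q[:,:2]@a; t=q[:,:2]@n
    c=np.percentile(s,[.5,99.5]).mean()-.003; k=abs(s-c)<.03
    sl=np.polyfit(s[k],t[k],1)[0]; a=(a+n*sl)/np.hypot(1,sl)
print(len(q),"yaw",np.arctan2(a[1],a[0]),"s",np.percentile(s,[0.5,99.5]),"barrel t",np.percentile(t[k],[2,98]),"ztop",np.percentile(q[k,2],95))
org=a*c+n*np.percentile(t[k],[2,98]).mean(); print("origin",org)
# white cap must lie at +x end
hs=cv2.cvtColor(im,cv2.COLOR_RGB2HSV); w=m&(hs[...,1]<60); print("white s rel",(P[w][:,:2]@a-c).mean())
go([*org,.0152],down(np.arctan2(a[1],a[0])+np.pi)); print(o["joint_positions"].round(2))
E
```

```text
t: 9.1
tcp_pos: [0.448, -0.1905, 0.1628]
orientation: [3.14, -0.01, -2.879]
force: [-0.1, -0.2, 0.9]
finger_gap: 0.094
gripper_force: 0.0
4353 yaw 0.2580316571174875 s [0.32066126 0.45776039] barrel t [-0.31147959 -0.29091985] ztop 0.04227638878796709
origin [ 0.45026756 -0.19268025]
white s rel 0.03572498317806066
offset [ 0.0015 -0.0026 -0.1483] rot [ 0.0015 -0.0094 -0.0058]
[-0.58  0.07  1.79 -0.01  1.29 -2.41]
```

```bash
python3 -m jog '[{"grip":1,"offset":[0.0015,-0.0025,-0.05],"delta_rot":[0,0,-0.006]},{"grip":1,"offset":[0.0015,-0.0025,-0.1],"delta_rot":[0,0,-0.006]},{"grip":1,"offset":[0.0015,-0.0025,-0.13],"delta_rot":[0,0,-0.006]},{"grip":1,"offset":[0.0015,-0.0025,-0.13],"delta_rot":[0,0,-0.006]},{"grip":1,"offset":[0.0015,-0.0025,-0.13],"delta_rot":[0,0,-0.006]},{"grip":1,"offset":[0.0015,-0.0025,-0.13],"delta_rot":[0,0,-0.006]}]'
python3 -c "
from h import *
go([.4503,-.1927,.0152],down(.258+np.pi))"
```

```text
t: 9.75
tcp_pos: [0.4527, -0.1939, 0.0369]
orientation: [-3.137, -0.005, -2.882]
force: [0.2, 0.3, 0.2]
finger_gap: 0.0938
gripper_force: 0.0
offset [-0.0024  0.0012 -0.0217] rot [ 0.0057 -0.0041 -0.0015]
```

```bash
python3 -m jog '[{"grip":1,"offset":[-0.002,0.001,-0.0215],"delta_rot":[0.0055,-0.004,-0.0015]},{"grip":-1,"offset":[-0.002,0.001,-0.0215],"delta_rot":[0.0055,-0.004,-0.0015]},{"grip":-1,"offset":[-0.002,0.001,-0.0215],"delta_rot":[0.0055,-0.004,-0.0015]},{"grip":-1,"offset":[-0.002,0.001,-0.0215],"delta_rot":[0.0055,-0.004,-0.0015]},{"grip":-1,"offset":[-0.002,0.001,-0.0215],"delta_rot":[0.0055,-0.004,-0.0015]},{"grip":-1,"offset":[-0.002,0.001,-0.0215],"delta_rot":[0.0055,-0.004,-0.0015]},{"grip":-1,"offset":[-0.002,0.001,-0.0215],"delta_rot":[0.0055,-0.004,-0.0015]},{"grip":-1,"offset":[-0.002,0.001,-0.0215],"delta_rot":[0.0055,-0.004,-0.0015]}]' 60
python3 -m jog '[{"grip":-1,"offset":[0,0,0],"delta_rot":[0,0,0]},{"grip":-1,"offset":[0,0,0],"delta_rot":[0,0,0]},{"grip":-1,"offset":[0,0,0],"delta_rot":[0,0,0]},{"grip":-1,"offset":[0,0,0],"delta_rot":[0,0,0]},{"grip":-1,"offset":[0,0,0],"delta_rot":[0,0,0]}]'
```

```text
t: 10.55
tcp_pos: [0.4484, -0.1923, 0.0132]
orientation: [3.138, -0.003, -2.885]
force: [0.2, -0.4, 0.1]
finger_gap: 0.0415
gripper_force: 0.0
t: 11.05
tcp_pos: [0.4484, -0.1923, 0.0131]
orientation: [3.138, -0.003, -2.885]
force: [-0.5, -0.1, -0.7]
finger_gap: 0.0205
gripper_force: 60.0
```

```bash
python3 -m jog '[{"grip":-1,"offset":[0,0,0.04],"delta_rot":[0,0,0]},{"grip":-1,"offset":[0,0,0.08],"delta_rot":[0,0,0]},{"grip":-1,"offset":[0,0,0.13],"delta_rot":[0,0,0]},{"grip":-1,"offset":[0,0,0.18],"delta_rot":[0,0,0]},{"grip":-1,"offset":[0,0,0.18],"delta_rot":[0,0,0]},{"grip":-1,"offset":[0,0,0.18],"delta_rot":[0,0,0]}]'
python3 -c "
from h import *
go(ALU+CR[:,2]*(.10-.0133),toolR(CR,1))"
```

```text
t: 11.65
tcp_pos: [0.449, -0.1925, 0.1943]
orientation: [3.14, -0.001, -2.885]
force: [-0.5, -0.5, -1.0]
finger_gap: 0.0206
gripper_force: 60.0
offset [ 0.1684  0.1061 -0.0064] rot [ 0.0063 -0.4418 -0.4724]
```

```bash
python3 -m jog '[{"grip":-1,"offset":[0.168,0.106,-0.006],"delta_rot":[0.006,-0.442,-0.472]},{"grip":-1,"offset":[0.168,0.106,-0.006],"delta_rot":[0.006,-0.442,-0.472]},{"grip":-1,"offset":[0.168,0.106,-0.006],"delta_rot":[0.006,-0.442,-0.472]},{"grip":-1,"offset":[0.168,0.106,-0.006],"delta_rot":[0.006,-0.442,-0.472]},{"grip":-1,"offset":[0.168,0.106,-0.006],"delta_rot":[0.006,-0.442,-0.472]},{"grip":-1,"offset":[0.168,0.106,-0.006],"delta_rot":[0.006,-0.442,-0.472]},{"grip":-1,"offset":[0.168,0.106,-0.006],"delta_rot":[0.006,-0.442,-0.472]},{"grip":-1,"offset":[0.168,0.106,-0.006],"delta_rot":[0.006,-0.442,-0.472]}]'
python3 look.py w6 a
python3 -c "
from h import *
togo(ALU,[.015])"
```

```text
t: 12.45
tcp_pos: [0.6157, -0.0869, 0.1861]
orientation: [3.14, 0.432, 2.918]
force: [0.2, -0.7, -1.5]
finger_gap: 0.0205
gripper_force: 60.0
tcp in clip [-0.0021 -0.0008  0.0857] tool vs clip rotvec(clip axes) [ 0.0015  0.0039 -0.0002]
6407
0.012 520 ymin/max [-0.0107  0.0106] ztop -0.0292
0.018 530 ymin/max [-0.0106  0.0102] ztop -0.0291
0.024 538 ymin/max [-0.0101  0.0103] ztop -0.029
0.03 563 ymin/max [-0.0102  0.0103] ztop -0.0291
0.036 567 ymin/max [-0.0102  0.0106] ztop -0.0291
0.042 657 ymin/max [-0.0172  0.0176] ztop -0.0352
0.048 1094 ymin/max [-0.0182  0.018 ] ztop -0.0355
0.054 1104 ymin/max [-0.018   0.0178] ztop -0.0354
0.06 834 ymin/max [-0.0178  0.0178] ztop -0.0353
xmax 0.06385952379804226
tcp in clip [-0.0015 -0.001   0.086 ] force clip [-0.1 -1.  -0.8] [ 0.06  0.25 -0.04] gap 0.0206
offset [ 0.0308 -0.006  -0.0637] rot [-0.002  -0.0026 -0.0001]
```

```bash
python3 -m jog '[{"grip":-1,"offset":[0.008,-0.002,-0.02],"delta_rot":[-0.002,-0.0026,0]},{"grip":-1,"offset":[0.018,-0.003,-0.04],"delta_rot":[-0.002,-0.0026,0]},{"grip":-1,"offset":[0.028,-0.005,-0.058],"delta_rot":[-0.002,-0.0026,0]},{"grip":-1,"offset":[0.031,-0.006,-0.064],"delta_rot":[-0.002,-0.0026,0]},{"grip":-1,"offset":[0.031,-0.006,-0.064],"delta_rot":[-0.002,-0.0026,0]},{"grip":-1,"offset":[0.031,-0.006,-0.064],"delta_rot":[-0.002,-0.0026,0]}]'
python3 -c "
from h import *
togo(ALU,[.005,-.005,-.018])"
```

```text
t: 13.1
tcp_pos: [0.6476, -0.0928, 0.1239]
orientation: [3.141, 0.438, 2.919]
force: [0.2, -0.6, -0.9]
finger_gap: 0.0207
gripper_force: 60.0
tcp in clip [0.001  0.0005 0.0156] force clip [-0.  -0.5 -0.9] [ 0.05  0.3  -0.07] gap 0.0207
offset [ 0.0034 -0.0013 -0.0101] rot [ 0.0004  0.002  -0.0006]
offset [ 0.0075 -0.0022 -0.0191] rot [ 0.0004  0.002  -0.0006]
offset [ 0.0128 -0.0035 -0.0309] rot [ 0.0004  0.002  -0.0006]
```

```bash
python3 -m jog '[{"grip":-1,"offset":[0.0035,-0.0013,-0.01],"delta_rot":[0,0.002,0]},{"grip":-1,"offset":[0.0055,-0.0017,-0.0145],"delta_rot":[0,0.002,0]},{"grip":-1,"offset":[0.0075,-0.0022,-0.019],"delta_rot":[0,0.002,0]},{"grip":-1,"offset":[0.0095,-0.0027,-0.0235],"delta_rot":[0,0.002,0]},{"grip":-1,"offset":[0.0115,-0.003,-0.028],"delta_rot":[0,0.002,0]},{"grip":-1,"offset":[0.013,-0.0035,-0.031],"delta_rot":[0,0.002,0]},{"grip":-1,"offset":[0.0137,-0.0035,-0.0328],"delta_rot":[0,0.002,0]},{"grip":-1,"offset":[0.0137,-0.0035,-0.0328],"delta_rot":[0,0.002,0]}]'
python3 -c "
from h import *
togo(ALU,[-.02])"
```

```text
t: 13.9
tcp_pos: [0.6615, -0.0963, 0.0924]
orientation: [-3.14, 0.437, 2.921]
force: [-9.4, 0.4, 12.9]
finger_gap: 0.0207
gripper_force: 60.0
tcp in clip [ 0.0007  0.0002 -0.019 ] force clip [-2.9 -1.7 15.6] [-0.16  0.79 -0.21] gap 0.0207
offset [-0.0002 -0.0002 -0.0012] rot [ 0.0013  0.0004 -0.0014]
```

```bash
python3 -m jog '[{"grip":0,"offset":[0,0,0.001],"delta_rot":[0,0,0]},{"grip":0,"offset":[0,0,0.001],"delta_rot":[0,0,0]},{"grip":0,"offset":[0,0,0.001],"delta_rot":[0,0,0]},{"grip":0,"offset":[-0.008,0.002,0.018],"delta_rot":[0,0,0]},{"grip":0,"offset":[-0.021,0.005,0.045],"delta_rot":[0,0,0]},{"grip":0,"offset":[-0.041,0.0093,0.091],"delta_rot":[0,0,0]},{"grip":0,"offset":[-0.062,0.014,0.136],"delta_rot":[0,0,0]},{"grip":0,"offset":[-0.062,0.014,0.136],"delta_rot":[0,0,0]}]'
python3 -m jog '[{"grip":0,"offset":[0,0,0],"delta_rot":[0,0,0]},{"grip":0,"offset":[0,0,0],"delta_rot":[0,0,0]},{"grip":0,"offset":[0,0,0],"delta_rot":[0,0,0]}]'
python3 chk.py w7 a; python3 chk.py w8 y
```

```text
t: 14.7
tcp_pos: [0.6022, -0.0823, 0.2352]
orientation: [-3.14, 0.45, 2.921]
force: [0.1, -0.9, 0.2]
finger_gap: 0.0469
gripper_force: 0.0
t: 15.0
tcp_pos: [0.598, -0.0814, 0.2234]
orientation: [3.141, 0.431, 2.92]
force: [-0.7, 0.3, -0.5]
finger_gap: 0.047
gripper_force: 0.0
-0.06 336 y [-0.0154  0.0161] ztop 0.0169
-0.052 362 y [-0.0155  0.0162] ztop 0.0168
-0.044 228 y [-0.0147  0.0152] ztop 0.0165
-0.036 359 y [-0.0177  0.0175] ztop 0.0165
-0.028 350 y [-0.0178  0.0176] ztop 0.017
-0.02 194 y [-0.0096  0.0095] ztop 0.0104
-0.012 188 y [-0.0097  0.0094] ztop 0.0105
-0.004 183 y [-0.0088  0.0095] ztop 0.0104
0.004 179 y [-0.0089  0.0095] ztop 0.0107
0.012 174 y [-0.0089  0.0096] ztop 0.0106
0.02 170 y [-0.009   0.0096] ztop 0.0107
0.028 333 y [-0.0177  0.0175] ztop 0.0171
0.036 300 y [-0.0178  0.0177] ztop 0.0171
0.044 166 y [-0.0091  0.0098] ztop 0.0103
0.052 337 y [-0.0159  0.0155] ztop 0.0167
0.06 278 y [-0.0159  0.0157] ztop 0.0168
0.068 271 y [-0.016   0.0157] ztop 0.0168
0.076 89 y [-0.0161  0.0158] ztop 0.0169
x [-0.0631  0.074 ]
-0.068 52 y [-0.0149  0.0122] ztop 0.0173
-0.06 350 y [-0.017   0.0153] ztop 0.0178
-0.052 377 y [-0.0168  0.015 ] ztop 0.0177
-0.044 208 y [-0.0152  0.0098] ztop 0.0167
-0.036 360 y [-0.0181  0.0173] ztop 0.0178
-0.028 347 y [-0.0182  0.017 ] ztop 0.0177
-0.02 189 y [-0.0097  0.0088] ztop 0.0111
-0.012 190 y [-0.01    0.0089] ztop 0.0113
-0.004 190 y [-0.01    0.0092] ztop 0.0112
0.004 186 y [-0.01    0.0088] ztop 0.0112
0.012 186 y [-0.01    0.0086] ztop 0.0114
0.02 174 y [-0.0097  0.0092] ztop 0.0111
0.028 340 y [-0.0175  0.0173] ztop 0.0175
0.036 290 y [-0.0183  0.0173] ztop 0.018
0.044 172 y [-0.01    0.0088] ztop 0.0116
0.052 367 y [-0.0165  0.0143] ztop 0.0175
0.06 204 y [-0.0168  0.016 ] ztop 0.0173
0.068 85 y [-0.0148 -0.0058] ztop 0.0174
0.076 12 y [-0.0114 -0.0064] ztop 0.0176
x [-0.0642  0.0703]
```

View pics/w7.png

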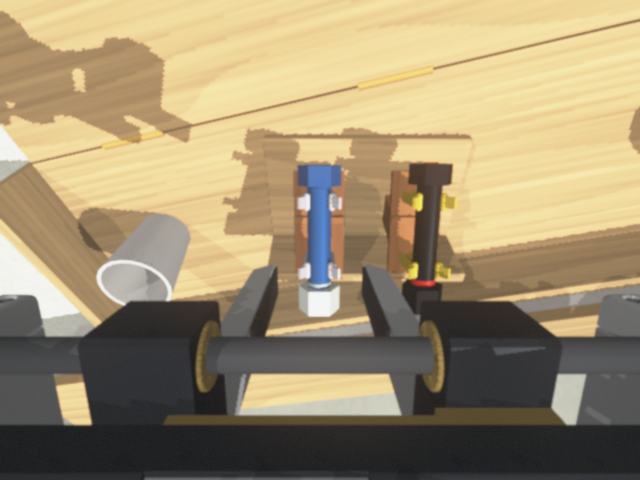

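The picture shows the tube seated in the aluminium jaws, (319,170)–(319,300), with the white cap up the slope. The torch is in the yellow jaws at (427,170)–(425,295), the cup is unmoved, and the gripper is clear of everything.

```bash
python3 -c "
from rig import job_done; print(job_done())"
```

```text
the job is handed in; nothing more can be done
None
```

The job is handed in (the interface returned no verdict): the torch is in the yellow clips and the glasses tube in the aluminium clips, lens and white cap uppermost, both measured within about 2 mm of their station origins, and I never moved the bowl, fob or cup.

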